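# Cover the pan and slide it to its mat under the riser shelf

## Task

Clear the worktop: carry the glass lid level by its loop handle and set it gently on the small steel pan, centred so that it covers it. Then push the covered pan, sliding it along the worktop without lifting it, in under the riser shelf until it stands centred on the round cork mat with the lid still on. Do not shift the food tin that stands under the shelf beside the mat, and leave the salt shaker and the garlic alone.

Things in the scene. Friction and masses are not known exactly. Their poses are not given: they have to be found in the camera images.
- pan: Small round steel pan without handle, loose, 0.3 to 0.6 kg; origin at the centre of its underside. 147 mm wide at the rim, 37 mm high, the wall flares from radius 60 mm at the base to 73.5 mm at the rim. Stands on the worktop (z = 0) near the front edge, left or right; the lid lies on the other side.
- lid: Round glass lid, loose, 0.22 kg, right way up on the worktop; origin at the centre of its flat underside (no lip). 148 mm wide, rim 3 mm thick, dome 23 mm high. A steel loop handle stands over the middle: 4 mm thick along the lid's x, 58 mm long along its y, top 51 mm over the origin; pinch it along the lid's x. Resting on the pan's rim, its origin is 37 mm above the pan's.
- riser: Fixed riser shelf, open in front. Origin on the worktop under the board's middle; front edge 95 mm from it towards its own -x. Pale wooden board 190 mm (x) by 440 mm (y), underside 180 and top 196 mm up, on 10 mm steel bar legs 208 mm either side of the middle, 16 mm in from front and back edges; a thin bar joins the back legs. A mug, jar and mill are fixed on top.
- mat: Round cork mat, 170 mm across, paper thin (no step to slide over), fixed on the worktop under the left or right half of the riser shelf; origin at its centre, about 100 mm behind the shelf's front edge, so a pan centred on it is wholly under the board and the tool must slant in under the board's edge.
- tin: Food tin, loose, upright, 75 mm across, 110 mm high, 0.48 kg; origin at the centre of its underside. Stands under the riser shelf in the half without the mat, centre about 190 mm from the mat's centre. Must stay where it is.
- shaker: Salt shaker, loose, upright, 44 mm across, 90 mm high, origin at the centre of its underside, standing far to the left on the strip in front of the sink. Leave alone.
- garlic: Garlic bulb, loose, 55 mm, origin at the centre of its underside, lying far to the right near the front. Leave alone.

How it is judged:
By the outcome, as a careful person would: the job done as asked, in the order asked, and still so for the second after the job is handed in, with the robot touching nothing.
It also fails if it takes over 72 s, if anything falls off the work surface, if the arm or the gripper's body presses on something with over 40 N, if the wrist force passes 120 N, or if a joint passes its speed limit or range.

## Robot

A 6-joint arm with a two-finger parallel gripper is mounted at the origin on a cart in front of the work surface, level with it; the furniture and walls round the work are solid. World frame = base frame: x ahead of the robot, y to its left, z up, the work surface at z = 0. Lengths are in m, angles in rad, forces in N, time in s.
With the tool pointing down it reaches from about 0.35 to 0.85 m from the base axis. Payload 8.1 kg.
Tool frame: the origin (TCP) lies midway between the tips of the shut fingers; the grasp point (between the pads) lies 19 mm behind it (robot.grip_point_offset is the distance from the TCP to the grasp point, in m); z points along the fingers, y is the line along which they close (so a half turn about z gives the same grasp; the last joint's range is limited). The gripper opens to 93 mm and grips with 3 to 60 N. Pads are 15 mm wide; open, the fingers measure 128 mm over their backs; the gripper's body (75 mm by 188 mm) begins 65 mm behind the grasp point.
Start: joints at [-1.21, 0.13, 1.488, -0, 1.523, -0.085], TCP at [0.259, -0.541, 0.219] pointing down, gripper open.
Joint ranges: [-2.96, 2.96], [-0.89, 2.26], [0.02, 2.5], [-1.34, 4.48], [0, 2.73], [-2.66, 2.66]. Speed limits (rad/s): [2.39, 2.39, 2.79, 3.14, 3.14, 3.14].

## Interface

Orientations are given as a rotation vector (axis times angle).
In Python, from plant import robot, read_camera, job gives the robot as it stands.
- The arm moves only by the shell command python3 -m inch 'ROWS' [FORCE]. ROWS is JSON, one flat list of numbers, 5 for each row, row after row: the shift along the world's x, y, z in mm, then the turn about the world's z in degrees, then the opening in per cent of the stroke, from 0 (shut) to 100 (fully open). In form: [dx, dy, dz, yaw, hand, dx, dy, dz, yaw, hand, ...]. A call has 1 to 10 rows; each row is the pose to reach, as a shift and turn from the pose commanded when the call began; what a row does not reach only later rows make up. A row lasts 1/12 s, in which the tool goes at most 41.7 mm and 7.16 degrees, less where a joint would pass 70% of its speed; a pose out of reach is approached as far as the arm can. A call with a gripper value outside its range is refused whole. The fingers move at their own pace and stop on an object; FORCE is the grip in N (left out, the last holds). Time passes only in rows, so rows that repeat a pose let the fingers close. It gives the time, the measured TCP pose, the force, the opening and the grip force at its end, in the units of the state.
- robot.read_state(): the state, without advancing time (a new reading comes with each control period).
- read_camera(name): name is "scene" or "top"; returns a dict with "image" (384x512x3 uint8, blue, green, red), "K" (3x3 intrinsics, pixels), "extrinsics" (4x4, takes a point from world to camera coordinates). Camera axes: x right, y down, z forward; pixel columns grow to the right and rows downward; lengths in m; the calibration is good to about 2 mm. A picture is of the moment at which its call begins. There is no depth.
- job.close_job(): hands the job in; it is judged then, once.
The state is a dict: "t": time; "q": joint angles; "dq": joint speeds; "joint_torque": joint torques, N m; "tool_pos": TCP position; "orientation": TCP orientation; "force": force on the tool from outside, world axes, zero at the start; "wrist_torque": the same for the moment, N m; "opening": finger opening in m; "gripper_force": force on a finger pad.
Only numpy, scipy, OpenCV 4.12 (cv2) and the standard library are available. Lean on these libraries where they do the work, as an engineer would, in place of code of your own. Each camera call takes 0.05 s, during which the arm holds its last target. There are 200 camera calls.

## Working session

There is one attempt and no reset: what is moved stays moved. The work goes in short steps, Python scripts to look and compute and a shell command to move; the robot and the scene stay as the last step left them, time stands still between calls to the robot, and variables do not carry over. Pictures are saved under pics/ and viewed, at most 10 in all, crops included, and the job is handed in when it is done.

```bash
ls; mkdir -p pics; python3 - <<'E'
from plant import robot, read_camera
import cv2, numpy as np
for n in ("scene","top"):
    c=read_camera(n); cv2.imwrite(f"pics/{n}0.png",c["image"]); np.savez(f"{n}0.npz",**c)
    E=c["extrinsics"]; print(n,c["K"].round(1).tolist(),(-E[:3,:3].T@E[:3,3]).round(3),E[2,:3].round(2))
s=robot.read_state(); print(s); print(robot.grip_point_offset)
E
```

```text
pics
scene [[394.0, 0.0, 264.7], [0.0, 394.0, 185.1], [0.0, 0.0, 1.0]] [-0.502  0.901  0.958] [ 0.63 -0.54 -0.56]
top [[434.7, 0.0, 255.2], [0.0, 434.7, 191.0], [0.0, 0.0, 1.0]] [-0.421  0.044  1.294] [ 0.61 -0.01 -0.8 ]
{'t': 0.1, 'q': array([-1.21040602e+00,  1.31078416e-01,  1.48918582e+00, -1.19570794e-05,
        1.52298530e+00, -8.54179674e-02]), 'dq': array([-0.00089487,  0.00015714, -0.00246811,  0.00140054, -0.00020421,
       -0.00121179]), 'joint_torque': array([ 1.11403591e-03, -5.61341786e+01, -4.93093228e+01,  7.70187518e-02,
        2.92111246e-02, -3.68557255e-05]), 'tool_pos': array([ 0.25853621, -0.54087009,  0.21768818]), 'orientation': array([-3.06226902e+00, -6.94127823e-01,  3.75085143e-04]), 'force': array([-0.28361148,  0.01503835,  0.61897721]), 'wrist_torque': array([0.02072136, 0.00533564, 0.05216115]), 'gripper_force': 0.0, 'opening': 0.09312493791058893}
0.0188
```

View pics/scene0.png

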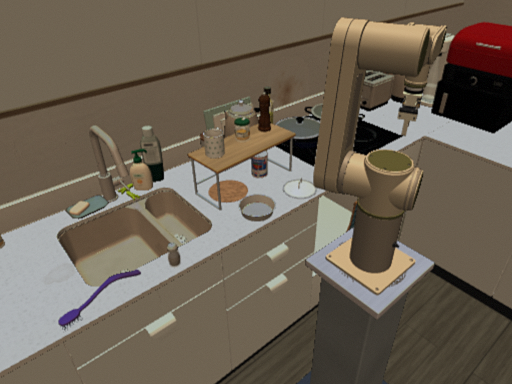

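View pics/top0.png

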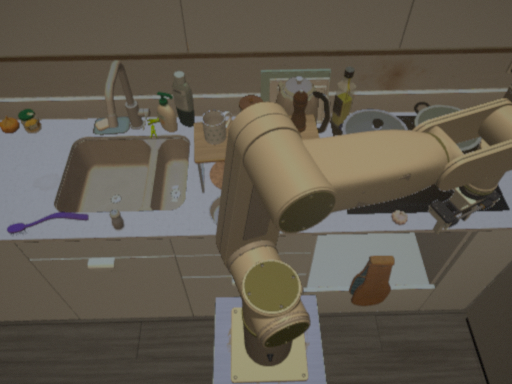

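The scene view shows the pan near (257,207), the lid at (299,188), the mat at (229,190) under the left half of the shelf, and the tin at (260,165). In the top view the arm hides most of this. I'll enlarge the scene view next.

```bash
cat > h.py <<'E'
import numpy as np, cv2
from plant import read_camera
def ray(c,uv,z):
    E=np.asarray(c["extrinsics"]);R=E[:3,:3];o=-R.T@E[:3,3]
    uv=np.atleast_2d(np.float64(uv)); d=np.c_[uv,np.ones(len(uv))]@np.linalg.inv(c["K"]).T@R
    return (o+d*((z-o[2])/d[:,2])[:,None])[:,:2]
def proj(c,P):
    E=np.asarray(c["extrinsics"]);p=np.atleast_2d(P)@E[:3,:3].T+E[:3,3];p=p@np.asarray(c["K"]).T
    return p[:,:2]/p[:,2:]
def circ(P):
    A=np.c_[2*P,np.ones(len(P))];s=np.linalg.lstsq(A,(P**2).sum(1),rcond=None)[0]
    return s[:2],np.sqrt(s[2]+s[:2]@s[:2])
E
python3 - <<'E'
from h import *
c=dict(np.load("scene0.npz")); im=c["image"]
x0,y0,x1,y1=175,110,335,230
cv2.imwrite("pics/crop0.png",cv2.resize(im[y0:y1,x0:x1],None,fx=5,fy=5,interpolation=cv2.INTER_CUBIC))
for n,uv,z in(("pan",(257,200),.037),("lid",(299,188),.003),("mat",(230,190),0),("tin",(260,175),0)): print(n,ray(c,uv,z))
E
```

```text
pan [[0.4780226  0.09858033]]
lid [[ 0.46203205 -0.12296207]]
mat [[0.64974123 0.10641443]]
tin [[ 0.65608194 -0.067789  ]]
```

View pics/crop0.png

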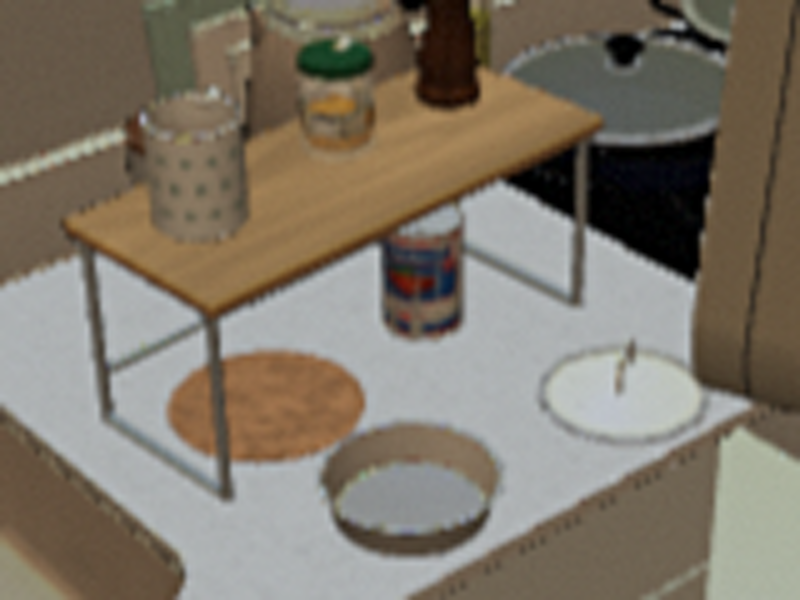

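The crop shows the whole mat, with a leg in front of its left edge, plus the pan, tin and lid. The lid's handle is seen nearly end-on, running from crop (620,392) to (632,343). Now I'll fit these in world coordinates.

```bash
cat >> h.py <<'E'
from scipy.optimize import least_squares
def fixr(P,r):
    return least_squares(lambda s:np.hypot(*(P-s).T)-r,P.mean(0)).x
E
python3 - <<'E'
from h import *
c=dict(np.load("scene0.npz")); im=c["image"]
cr=lambda a:np.array(a)/5.+np.array([175,110])-.4
hsv=cv2.cvtColor(im,cv2.COLOR_BGR2HSV)
m=cv2.inRange(hsv,(5,90,90),(20,255,255)); m[:178]=0;m[205:]=0;m[:,:205]=0;m[:,250:]=0
ct=max(cv2.findContours(m,0,cv2.CHAIN_APPROX_NONE)[0],key=len)
P=ray(c,cv2.convexHull(ct).reshape(-1,2),0); print("mat",circ(P),fixr(P,.085),len(P))
P=ray(c,cr([(321,478),(499,475),(410,422),(360,433),(460,432),(340,445),(482,446)]),.037); print("pan",circ(P),fixr(P,.0735))
P=ray(c,cr([(540,390),(706,393),(622,345),(622,442),(565,358),(680,358),(565,427),(680,428)]),.002); print("lid",circ(P),fixr(P,.074))
P=ray(c,cr([(382,318),(462,318),(420,338)]),0); print("tin",circ(P),fixr(P,.0375))
print("handle", ray(c,cr([(632,343),(620,366)]),.051), ray(c,cr([(620,394)]),.015))
print("board corners",ray(c,cr([(65,222),(212,308),(603,122),(487,68)]),.196))
x=cv2.resize(im[170:205,275:322],None,fx=16,fy=16,interpolation=cv2.INTER_NEAREST)
cv2.imwrite("pics/crop1.png",x)
E
```

```text
mat (array([0.64878747, 0.10999979]), np.float64(0.07677328915051956)) [0.65077013 0.11445234] 15
pan (array([0.45692343, 0.11867537]), np.float64(0.06910889716748095)) [0.45262959 0.1223578 ]
lid (array([ 0.46313135, -0.12528267]), np.float64(0.0726927538451939)) [ 0.46316399 -0.12530292]
tin (array([ 0.67294298, -0.07618029]), np.float64(0.03667801829972216)) [ 0.67367552 -0.07682375]
handle [[ 0.46015041 -0.13012748]
 [ 0.44187166 -0.09749337]] [[ 0.44890517 -0.1066854 ]]
board corners [[ 0.72568525  0.24450189]
 [ 0.54328994  0.23193848]
 [ 0.56958485 -0.19596376]
 [ 0.71686423 -0.19391692]]
```

View pics/crop1.png

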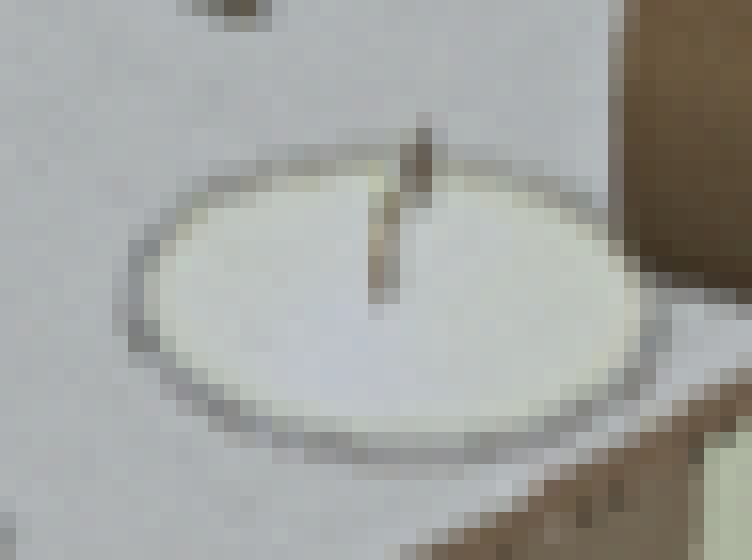

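```bash
python3 - <<'E'
from h import *
c=dict(np.load("scene0.npz"))
print("center",proj(c,[.463,-.125,.051]))
for a in range(90,181,10):
    d=.029*np.array([np.cos(np.radians(a)),np.sin(np.radians(a)),0])
    C=np.array([.463,-.125,.051]); print(a,proj(c,[C+d,C-d,C+d-[0,0,.033]]).round(1).tolist())
E
python3 -m inch '[0,0,0,0,60, 30,10,0,0,60, 60,50,0,0,60, 90,90,0,0,60, 100,130,0,0,60]' 20
```

```text
center [[299.6660591  178.36075846]]
90 [[294.8, 180.8], [304.5, 175.9], [294.5, 187.3]]
100 [[295.7, 181.3], [303.5, 175.5], [295.4, 187.8]]
110 [[296.7, 181.7], [302.5, 175.1], [296.4, 188.2]]
120 [[297.9, 181.9], [301.4, 174.9], [297.6, 188.5]]
130 [[299.1, 182.1], [300.2, 174.7], [298.7, 188.6]]
140 [[300.3, 182.1], [299.1, 174.7], [299.9, 188.7]]
150 [[301.5, 182.1], [297.9, 174.8], [301.1, 188.6]]
160 [[302.6, 181.9], [296.8, 174.9], [302.2, 188.4]]
170 [[303.7, 181.6], [295.8, 175.2], [303.3, 188.1]]
180 [[304.6, 181.2], [294.9, 175.6], [304.2, 187.7]]
t: 0.52
tool_pos: [0.3548, -0.4246, 0.218]
orientation: [-3.063, -0.694, -0.001]
force: [0.5, -0.1, 0.8]
opening: 0.0643
gripper_force: 0.0
```

```bash
python3 - <<'E'
from h import *
c=read_camera("top");np.savez("top1.npz",**c)
p=proj(c,[[.463,-.125,.051],[.453,.122,.037],[.65,.114,0],[.673,-.077,0]]).round();print(p)
cv2.imwrite("pics/top1.png",cv2.resize(c["image"][100:260,170:383],None,fx=3.7,fy=3.7,interpolation=cv2.INTER_CUBIC))
E
```

```text
[[298. 204.]
 [227. 211.]
 [231. 174.]
 [280. 168.]]
```

View pics/top1.png

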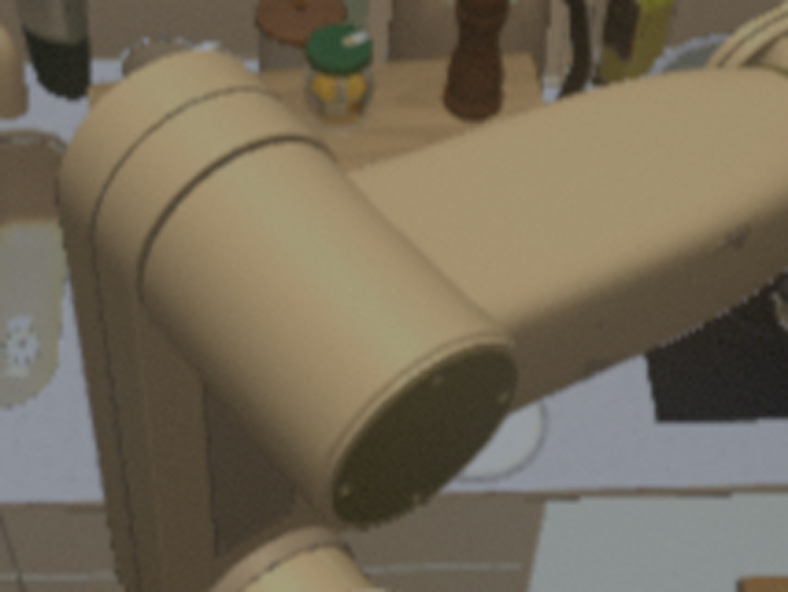

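The top view is still blocked by the elbow, though a strip of the lid shows near crop (510,440). The scene camera gives the handle's long axis at about 125°. I'll go over the lid with the closing line at about 50°, which keeps the gripper body clear of the shelf edge. Closing will turn the lid into line.

```bash
python3 -m inch '[11,30,0,7,60, 22,60,0,14,60, 32,90,0,21,60, 43,120,0,28,60, 54,150,0,35,60, 65,180,0,42,60, 76,210,0,49,60, 86,240,0,56,60, 97,270,0,63,60, 108,300,0,70,60]'
python3 -m inch '[0,0,-10,7,60, 0,0,-20,14,60, 0,0,-30,21,60, 0,0,-40,28,60, 0,0,-50,35,60, 0,0,-60,42,60, 0,0,-70,45,60, 0,0,-80,45,60, 0,0,-90,45,60,0,0,-90,45,60]'
python3 - <<'E'
from h import *
from plant import robot
from scipy.spatial.transform import Rotation as R
s=robot.read_state(); M=R.from_rotvec(s["orientation"]).as_matrix(); print(s["tool_pos"],M[:,2].round(3),np.degrees(np.arctan2(M[1,1],M[0,1])),s["q"].round(2))
c=read_camera("scene");np.savez("scene1.npz",**c)
x=c["image"][130:220,240:360]
cv2.imwrite("pics/s1.png",cv2.resize(x,None,fx=6,fy=6,interpolation=cv2.INTER_CUBIC))
print(proj(c,[s["tool_pos"],[.463,-.125,.051]]))
E
```

```text
t: 1.4
tool_pos: [0.4615, -0.1241, 0.2186]
orientation: [2.104, 2.333, -0.0]
force: [0.5, 0.1, 0.3]
opening: 0.056
gripper_force: 0.0
t: 2.23
tool_pos: [0.4599, -0.1251, 0.1261]
orientation: [-1.063, -2.953, -0.0]
force: [-0.1, 0.1, -0.8]
opening: 0.0557
gripper_force: 0.0
[ 0.45993019 -0.12514572  0.12612759] [-0.003  0.001 -1.   ] 50.41343457893464 [-0.37 -0.14  1.93  0.    1.36 -1.25]
[[301.02078257 163.35346826]
 [299.6660591  178.36075846]]
```

View pics/s1.png

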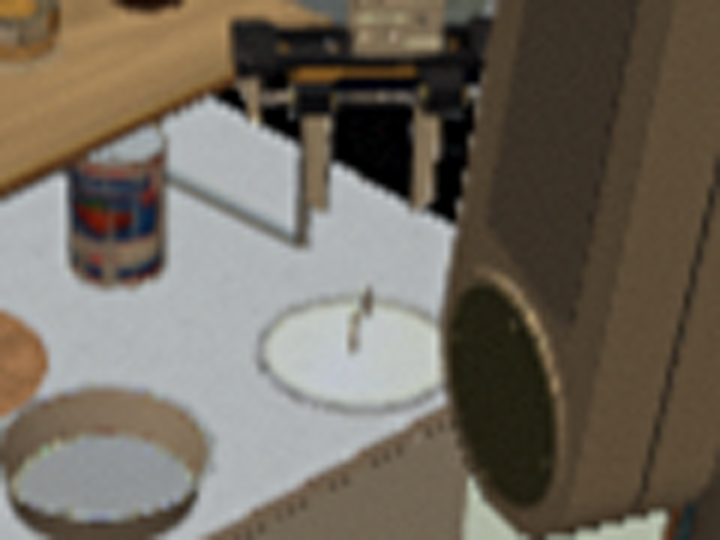

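The fingers hang right over the loop handle, with the tips at crop (313,205) and (425,205) and the handle at (360,320). Down 97 mm and close.

```bash
python3 -m inch '[1,0,-20,0,60, 2,0,-40,0,60, 3,0,-55,0,60, 3,0,-70,0,60, 3,0,-80,0,60, 3,0,-90,0,60, 3,0,-97,0,60, 3,0,-97,0,60]'
python3 -m inch '[0,0,0,0,40, 0,0,0,0,30, 0,0,0,0,20, 0,0,0,0,10, 0,0,0,0,0, 0,0,0,0,0, 0,0,0,0,0, 0,0,0,0,0, 0,0,0,0,0]' 30
python3 - <<'E'
from h import *
from plant import robot
s=robot.read_state(); print(s["tool_pos"],s["force"])
c=read_camera("scene");np.savez("scene2.npz",**c)
cv2.imwrite("pics/s2.png",cv2.resize(c["image"][130:220,240:360],None,fx=6,fy=6,interpolation=cv2.INTER_CUBIC))
E
```

```text
t: 2.95
tool_pos: [0.4636, -0.1254, 0.0305]
orientation: [-1.06, -2.955, -0.0]
force: [0.9, 0.1, 0.7]
opening: 0.0557
gripper_force: 0.0
t: 3.7
tool_pos: [0.4645, -0.1258, 0.0318]
orientation: [1.06, 2.957, -0.0]
force: [-0.0, -0.3, 1.5]
opening: 0.0045
gripper_force: 29.9
[ 0.46445805 -0.12575345  0.03182672] [-0.0163509  -0.34712038  1.53723474]
```

View pics/s2.png

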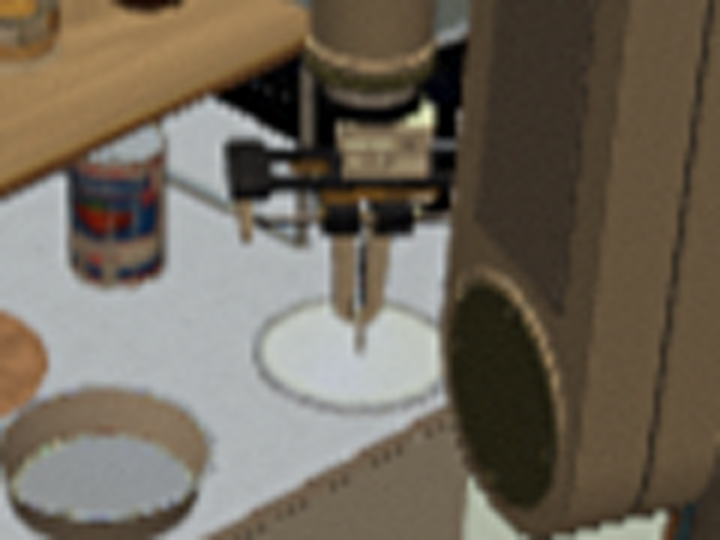

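Gripped: the opening is 4.5 mm at 30 N, and the handle has aligned between the pads (crop (360,320)). I'll fit the rims by edge sampling while lifting the lid.

```bash
cat >> h.py <<'E'
def rim(c,ctr,r,z,a0,a1,sgn=1,w=.012):
    # radial edge points (bright outside: sgn=1) at height z, then fits
    g=cv2.cvtColor(c["image"],cv2.COLOR_BGR2GRAY).astype(np.float32); ctr=np.array(ctr,float)
    for _ in range(3):
        P=[]
        for a in np.radians(np.arange(a0,a1,4)):
            u=np.array([np.cos(a),np.sin(a)]); rr=np.arange(r-w,r+w,.0005)
            X=np.c_[ctr+rr[:,None]*u,np.full(len(rr),z)]; uv=proj(c,X).astype(np.float32)
            v=cv2.remap(g,uv[:,0].copy(),uv[:,1].copy(),cv2.INTER_LINEAR).ravel()
            d=sgn*np.gradient(cv2.GaussianBlur(v[None],(0,0),3).ravel()); k=d.argmax()
            if d[k]>.5: P.append(ctr+rr[k]*u)
        P=np.array(P); ctr=least_squares(lambda s:np.hypot(*(P-s).T)-r,ctr,loss="soft_l1",f_scale=.001).x
    e=np.hypot(*(P-ctr).T)-r
    return ctr.round(4),len(P),np.abs(e).mean().round(4),circ(P)
E
python3 -m inch '[0,0,10,0,0, 0,0,25,0,0, 0,0,45,0,0, 0,0,65,0,0, 0,0,80,4,0, 0,5,80,8,0, 0,15,80,12,0]'
python3 - <<'E'
from h import *
c=dict(np.load("scene1.npz"))
# far side from cam: direction (1,-1) -> angles -135..45 plus sides
print("pan",rim(c,(.455,.120),.0735,.037,-130,50))
print("mat",rim(dict(np.load("scene0.npz")),(.651,.113),.085,0,-180,180))
print("lid0",rim(dict(np.load("scene0.npz")),(.463,-.125),.074,.002,-180,180))
print("lid2",rim(dict(np.load("scene2.npz")),(.463,-.125),.074,.002,20,220))
print("tin",rim(dict(np.load("scene0.npz")),(.673,-.077),.0375,0,70,200))
E
```

```text
t: 4.33
tool_pos: [0.4653, -0.1114, 0.1136]
orientation: [0.741, 3.05, -0.001]
force: [-0.2, 0.4, -1.5]
opening: 0.0047
gripper_force: 29.9
pan (array([0.4519, 0.1206]), 45, np.float64(0.002), (array([0.45621611, 0.11746006]), np.float64(0.06958026034007547)))
mat (array([0.6537, 0.1155]), 89, np.float64(0.0016), (array([0.65379765, 0.11567474]), np.float64(0.0845140984251051)))
lid0 (array([ 0.4609, -0.123 ]), 82, np.float64(0.0023), (array([ 0.46107818, -0.12396869]), np.float64(0.07625924134422565)))
lid2 (array([ 0.461, -0.119]), 43, np.float64(0.0009), (array([ 0.46114575, -0.11907727]), np.float64(0.07411937880758836)))
tin (array([ 0.6735, -0.0766]), 33, np.float64(0.002), (array([ 0.67066921, -0.07283558]), np.float64(0.03355755967743028)))
```

```bash
python3 -m inch '[0,20,0,4,0, 0,45,0,8,0, -1,70,0,12,0, -3,95,0,16,0, -4,120,0,20,0, -5,145,0,24,0, -6,170,0,28,0, -7,195,0,32,0, -8,212,0,32,0, -8,218,0,32,0]'
python3 -m inch '[0,0,0,0,0,0,0,0,0,0]'
python3 - <<'E'
from h import *
from plant import robot
c0=dict(np.load("scene0.npz"));c1=dict(np.load("scene1.npz"))
for c in (c0,c1): print("pan base near",rim(c,(.455,.120),.060,0,70,200)); print("pan rim",rim(c,(.455,.120),.0735,.037,-150,70)[::3])
print("lid0 near",rim(c0,(.463,-.125),.074,.002,20,220))
s=robot.read_state(); p=s["tool_pos"]; print(p,s["q"].round(2))
c=read_camera("scene");np.savez("scene3.npz",**c)
print("held lid", rim(c,p[:2],.074,p[2]-.0318+.002,-180,180))
cv2.imwrite("pics/s3.png",cv2.resize(c["image"][140:240,190:320],None,fx=6,fy=6,interpolation=cv2.INTER_CUBIC))
E
```

```text
t: 5.17
tool_pos: [0.4557, 0.1096, 0.1119]
orientation: [0.128, -3.139, -0.001]
force: [-0.5, 0.1, -1.2]
opening: 0.0044
gripper_force: 29.9
t: 5.33
tool_pos: [0.4562, 0.1071, 0.1117]
orientation: [0.125, -3.139, 0.001]
force: [-0.1, -0.8, -1.9]
opening: 0.0047
gripper_force: 29.9
pan base near (array([0.4593, 0.1171]), 33, np.float64(0.001), (array([0.46236006, 0.11380197]), np.float64(0.0636653876684761)))
pan rim (array([0.4522, 0.1206]), (array([0.45661072, 0.11769025]), np.float64(0.06936192303924739)))
pan base near (array([0.4592, 0.1171]), 33, np.float64(0.0011), (array([0.4622549 , 0.11386739]), np.float64(0.06355698173510708)))
pan rim (array([0.4522, 0.1206]), (array([0.45620441, 0.11782492]), np.float64(0.06971883066157447)))
lid0 near (array([ 0.4592, -0.1209]), 50, np.float64(0.001), (array([ 0.45931694, -0.12103691]), np.float64(0.07420344508528592)))
[0.45618156 0.10708137 0.11169343] [ 0.12 -0.15  1.97 -0.    1.33 -1.53]
held lid (array([0.4521, 0.1114]), 58, np.float64(0.0028), (array([0.45388827, 0.11247389]), np.float64(0.07715130456143798)))
```

View pics/s3.png

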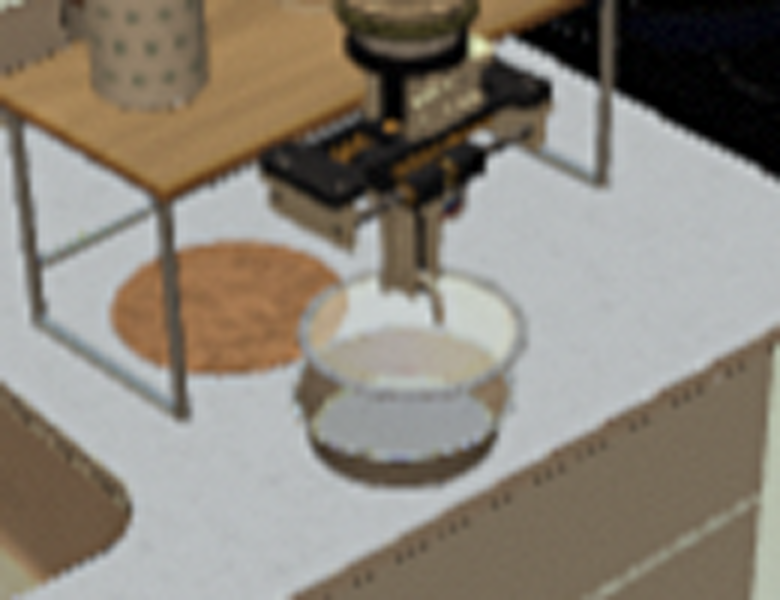

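The lid hangs level at crop x 299–525, y 268–397. The pan sits below it and slightly left, with its rim at x 297–512 and its base bottom at y 487. Next I compare both in the same camera.

```bash
python3 - <<'E'
from h import *
c=dict(np.load("scene3.npz"));z=.082
cr=lambda a:(np.array(a)+.5)/6-.5+np.array([190,140])
P=ray(c,cr([(299,333),(525,330),(412,268),(412,397)]),z); print(P.round(4).tolist(),circ(P),fixr(P,.074))
for a0,a1 in((-130,50),(-150,70),(50,230),(-180,180)): print(a0,a1,rim(c,(.453,.111),.074,z,a0,a1,w=.009))
g=cv2.cvtColor(c["image"],cv2.COLOR_BGR2GRAY)
# sides of pan rim seen beneath lid, at z=.037
print(rim(c,(.455,.119),.0735,.037,-170,-130),rim(c,(.455,.119),.0735,.037,30,70))
for r in (199,200,201,202,203,204,206): print(r,g[r,236:246],g[r,270:282])
E
```

```text
[[0.4995, 0.1679], [0.4062, 0.057], [0.5089, 0.0652], [0.3994, 0.1576]] (array([0.45410674, 0.11135799]), np.float64(0.0720845174998505)) [0.45414129 0.11132793]
-130 50 (array([0.4573, 0.1091]), 27, np.float64(0.0011), (array([0.45816491, 0.10715477]), np.float64(0.07248193141922574)))
-150 70 (array([0.4563, 0.1091]), 33, np.float64(0.0014), (array([0.45603252, 0.11096581]), np.float64(0.07579305396080138)))
50 230 (array([0.451 , 0.1141]), 33, np.float64(0.0017), (array([0.45260143, 0.11398463]), np.float64(0.07582935459869317)))
-180 180 (array([0.4524, 0.1114]), 58, np.float64(0.0022), (array([0.45405757, 0.11231   ]), np.float64(0.07657309386299636)))
(array([0.4375, 0.1485]), 10, np.float64(0.0006), (array([0.43627913, 0.14678657]), np.float64(0.07164999314358685))) (array([0.454 , 0.1152]), 10, np.float64(0.0008), (array([0.47282633, 0.1359341 ]), np.float64(0.04645993569078935)))
199 [122 117 120 140 147 139 157 158 156 159] [165 172 188 190 165 145 159 180 186 186 185 187]
200 [130 122 139 162 158 119 138 153 157 159] [167 168 168 164 140 146 180 188 189 188 187 187]
201 [166 163 184 175 136  97 111 136 153 151] [166 156 148 143 134 164 187 188 188 188 187 188]
202 [190 189 188 173 116  87  89 105 125 133] [156 135 124 126 147 165 183 188 188 188 187 188]
203 [188 188 178 158 105  89  89  92  93 107] [134 120 110 115 140 155 182 188 186 188 188 186]
204 [187 187 169 126  90  86  92  94  93  91] [114 116 118 115 130 162 185 189 188 188 186 186]
206 [189 189 165 106  81  82  85  83 121 138] [128 119 115 111 132 167 188 189 187 187 185 187]
```

```bash
python3 - <<'E'
from h import *
c=dict(np.load("scene3.npz"))
def box(x,y,z,r):
    a=np.radians(np.arange(0,360,1)); u=proj(c,np.c_[x+r*np.cos(a),y+r*np.sin(a),0*a+z]); return u.min(0).round(1),u.max(0).round(1)
print("pan obs cols 239.0 274.6",box(.456,.1185,.037,.0735),"base bottom obs",(487.5/6-.5+140),box(.456,.1185,0,.060))
print("lid obs 239.4 277.1, rows 184.2 205.8",box(.454,.1113,.081,.074),box(.4562,.1071,.081,.074))
c=dict(np.load("scene0.npz"));print("pan top obs",(422.5/5-.5+110),"cols",175+321.5/5-.5,175+499.5/5-.5,box(.456,.1185,.037,.0735))
E
```

```text
pan obs cols 239.0 274.6 (array([237.9, 193.7]), array([275.5, 216.2])) base bottom obs 220.75 (array([241.7, 203. ]), array([272. , 221.6]))
lid obs 239.4 277.1, rows 184.2 205.8 (array([239.1, 184.1]), array([277.5, 206.4])) (array([239.6, 183.5]), array([277.9, 205.6]))
pan top obs 194.0 cols 238.8 274.4 (array([237.9, 193.7]), array([275.5, 216.2]))
```

```bash
python3 -m inch '[1,4,-8,0,0, 2,8,-16,0,0, 2,8,-23,0,0, 2,8,-29,0,0, 2,8,-34,0,0, 2,8,-37,0,0, 2,8,-37,0,0]'
python3 - <<'E'
from h import *
from plant import robot
s=robot.read_state(); print(s["tool_pos"],s["force"])
c=read_camera("scene");np.savez("scene4.npz",**c)
cv2.imwrite("pics/s4.png",cv2.resize(c["image"][160:235,215:305],None,fx=8,fy=8,interpolation=cv2.INTER_CUBIC))
E
```

```text
t: 5.97
tool_pos: [0.4576, 0.1151, 0.0735]
orientation: [0.124, -3.137, 0.0]
force: [-0.3, 0.7, -2.4]
opening: 0.005
gripper_force: 29.9
[0.45762069 0.11509461 0.07350147] [-0.28155963  0.73268487 -2.35814933]
```

View pics/s4.png

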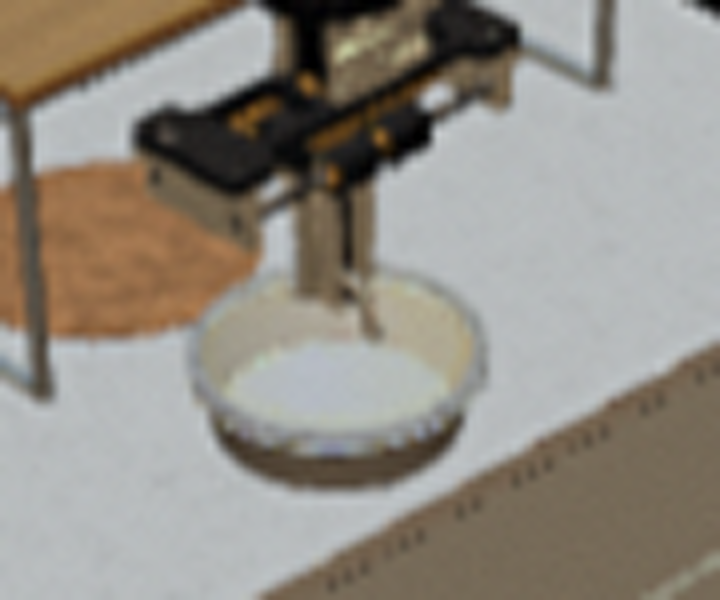

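The lid and pan line up laterally: the lid spans x 190–487 and the pan wall 210–466, both centred at about 338. They agree in depth to within about 1 mm. Now set it down.

```bash
python3 -m inch '[0,0,-1,0,0, 0,0,-2,0,0, 0,0,-3,0,0, 0,0,-4,0,0, 0,0,-4,0,0]'
```

```text
t: 6.43
tool_pos: [0.4583, 0.1153, 0.0705]
orientation: [0.124, -3.139, 0.0]
force: [-0.3, -1.2, -2.5]
opening: 0.0048
gripper_force: 29.9
```

```bash
python3 -m inch '[0,0,-0.5,0,0, 0,0,-1,0,0, 0,0,-1.5,0,0, 0,0,-2,0,0, 0,0,-2,0,0, 0,0,-2,0,0]'
```

```text
t: 6.93
tool_pos: [0.4585, 0.1154, 0.0692]
orientation: [-0.125, 3.139, -0.0]
force: [-4.7, -0.8, 5.9]
opening: 0.0044
gripper_force: 29.9
```

Contact, with fz up by about 8 N. Release and rise.

```bash
python3 -m inch '[0,0,0,0,15, 0,0,0,0,25, 0,0,0,0,30, 0,0,0,0,30, 0,0,10,0,30, 0,0,25,0,30, 0,0,50,0,30, 0,0,85,0,30, 0,0,120,0,30]'
python3 -m inch '[-30,-10,0,0,30, -60,-40,0,0,30, -60,-80,0,0,30, -60,-120,0,0,30, -60,-160,0,0,30,-60,-180,0,0,30]'
python3 - <<'E'
from h import *
c=read_camera("scene");np.savez("scene5.npz",**c)
print("lid",rim(c,(.456,.118),.074,.039,-180,180,w=.009))
print("pan base near",rim(c,(.456,.118),.060,0,70,200))
cv2.imwrite("pics/s5.png",cv2.resize(c["image"][160:235,215:305],None,fx=8,fy=8,interpolation=cv2.INTER_CUBIC))
E
```

```text
t: 7.68
tool_pos: [0.4574, 0.1152, 0.1898]
orientation: [0.124, -3.137, 0.0]
force: [0.7, 0.2, 0.2]
opening: 0.0281
gripper_force: 0.0
t: 8.18
tool_pos: [0.3981, -0.0681, 0.1898]
orientation: [-0.122, 3.137, -0.003]
force: [-1.0, -0.1, -0.4]
opening: 0.0285
gripper_force: 0.0
lid (array([0.4553, 0.1192]), 60, np.float64(0.0018), (array([0.45428352, 0.12012274]), np.float64(0.07567878360253935)))
pan base near (array([0.4593, 0.117 ]), 33, np.float64(0.001), (array([0.4622321 , 0.11391781]), np.float64(0.06346505576986028)))
```

View pics/s5.png

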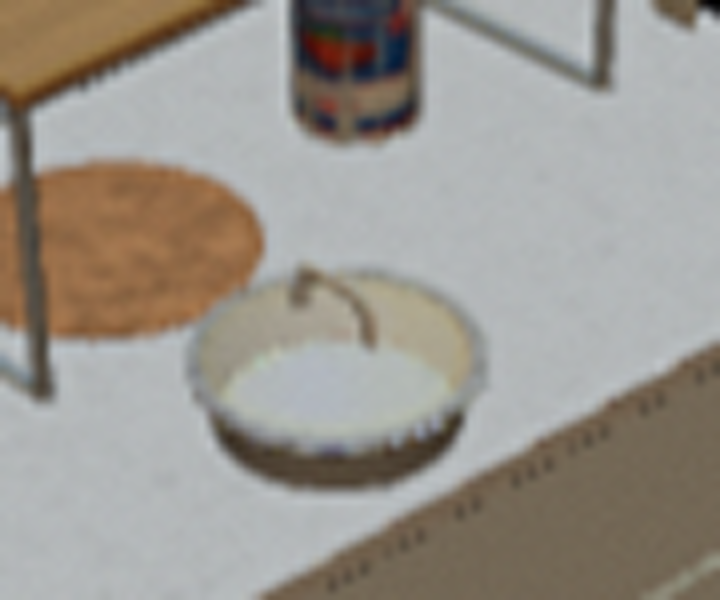

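Seated and centred: the lid fit gives (0.455,0.119), and the pan base has not moved. That was my tenth and last picture, so from here I measure by numbers only.

The moves offer no tilt, so I'll test in free space whether reaching past the arm's limit slants the tool, and whether the slant stays.

```bash
cat > st.py <<'E'
from plant import robot
import numpy as np
from scipy.spatial.transform import Rotation as R
s=robot.read_state(); M=R.from_rotvec(s["orientation"]).as_matrix()
print("t %.2f"%s["t"],"p",s["tool_pos"].round(4),"z",M[:,2].round(3),"y",M[:,1].round(3),"q",s["q"].round(3),"f",s["force"].round(1),"open",round(s["opening"],4))
E
for i in 1 2; do python3 -m inch '[0,0,40,0,0, 0,0,80,0,0, 0,0,120,0,0, 0,0,160,0,0, 0,0,200,0,0, 0,0,240,0,0, 0,0,280,0,0, 0,0,320,0,0, 0,0,360,0,0, 0,0,400,0,0]' >/dev/null; python3 st.py; done
```

```text
t 9.07 p [ 0.3975 -0.0641  0.5913] z [ 0.001 -0.    -1.   ] y [-0.079  0.997 -0.   ] q [-0.288 -0.209  1.122  0.     2.227 -1.938] f [ 0.6 -0.6  0.5] open 0.0005
t 9.90 p [ 0.3936 -0.0639  0.784 ] z [ 0.044 -0.013 -0.999] y [-0.079  0.997 -0.016] q [-2.900e-01  3.420e-01  2.200e-02  1.000e-03  2.732e+00 -1.940e+00] f [-0.6  0.9  0.6] open 0.0007
```

It tilts slightly at the limit (q3 at its minimum, q5 at its maximum). Now I push further, then come back to see whether the slant persists.

```bash
python3 -m inch '[0,0,40,0,0, 0,0,80,0,0, 0,0,120,0,0, 0,0,160,0,0, 0,0,200,0,0, 0,0,200,0,0]' >/dev/null; python3 st.py;  python3 -m inch '[0,0,-40,0,0, 0,0,-80,0,0, 0,0,-120,0,0, 0,0,-160,0,0, 0,0,-200,0,0, 0,0,-200,0,0]' >/dev/null; python3 st.py
```

```text
t 10.40 p [ 0.3777 -0.0619  0.7975] z [ 0.078 -0.022 -0.997] y [-0.078  0.997 -0.029] q [-0.298  0.307  0.022  0.003  2.731 -1.945] f [-0.2 -0.1  0.1] open 0.0006
t 10.90 p [ 0.3795 -0.0624  0.6527] z [ 0.08  -0.023 -0.997] y [-0.078  0.997 -0.029] q [-2.980e-01 -2.260e-01  1.004e+00  2.000e-03  2.280e+00 -1.947e+00] f [ 0.8 -0.4  1.3] open 0.0001
```

The slant stays once gained. So I'll gain it by stretching radially in free air to the left, well above everything and with no wall there.

```bash
python3 -m inch '[-20,36,0,7,0, -40,72,0,14,0, -60,108,0,21,0, -80,144,0,28,0, -100,180,0,35,0, -120,216,0,42,0, -140,252,0,49,0, -160,288,0,56,0, -180,324,0,63,0, -200,360,0,70,0]' >/dev/null; python3 st.py
python3 -m inch '[-20,36,0,7,0, -40,72,0,14,0, -60,108,0,21,0, -80,144,0,28,0, -80,184,0,28,0, -80,224,0,28,0, -80,264,0,28,0, -80,304,0,28,0, -80,344,0,28,0,-80,384,0,28,0]' >/dev/null; python3 st.py
```

```text
t 11.73 p [0.1778 0.2991 0.654 ] z [ 0.048  0.067 -0.997] y [-0.965  0.261 -0.029] q [ 0.881 -0.307  1.064  0.007  2.303 -1.992] f [ 2.  -0.2 -0.2] open 0.0007
t 12.57 p [0.0972 0.6384 0.6366] z [ 0.013  0.089 -0.996] y [-0.976 -0.216 -0.032] q [ 1.335  0.641  0.021  0.013  2.389 -2.015] f [ -6.4 -33.6  26.6] open 0.0003
```

```bash
python3 -m inch '[0,0,0,0,0,0,0,0,0,0]' >/dev/null; python3 st.py
```

```text
t 12.73 p [0.0981 0.6423 0.6292] z [ 0.01   0.08  -0.997] y [-0.976 -0.216 -0.027] q [ 1.335  0.648  0.028  0.013  2.385 -2.016] f [ 0.1  0.2 -0.2] open 0.0005
```

```bash
python3 -m inch '[8,40,0,0,0, 16,80,0,0,0, 24,120,0,0,0, 32,160,0,0,0, 40,200,0,0,0, 40,200,0,0,0]' >/dev/null; python3 st.py
python3 -m inch '[8,40,0,0,0, 16,80,0,0,0, 24,120,0,0,0, 32,160,0,0,0, 40,200,0,0,0, 40,200,0,0,0]' >/dev/null; python3 st.py
```

```text
t 13.23 p [0.1178 0.7244 0.5653] z [ 0.019  0.127 -0.992] y [-0.976 -0.214 -0.046] q [ 1.334  0.753  0.022  0.014  2.238 -2.017] f [0.3 0.1 0.4] open 0.0002
t 13.73 p [0.1341 0.7936 0.4966] z [ 0.025  0.161 -0.987] y [-0.975 -0.212 -0.059] q [ 1.333  0.852  0.022  0.016  2.105 -2.018] f [-0.4 -0.2 -1.2] open 0.0004
```

```bash
python3 -m inch '[6,30,26,0,0, 12,60,53,0,0, 18,90,79,0,0, 24,120,106,0,0, 30,150,132,0,0, 36,180,158,0,0, 42,210,185,0,0, 48,240,211,0,0, 54,270,238,0,0, 60,300,264,0,0]' >/dev/null; python3 st.py
```

```text
t 14.57 p [0.1387 0.7953 0.5148] z [ 0.031  0.198 -0.98 ] y [-0.975 -0.21  -0.073] q [ 1.326  0.831  0.022  0.02   2.088 -2.022] f [0.2 0.8 0. ] open 0.0005
```

```bash
for i in 1 2 3; do python3 -m inch '[6,31,27,0,0]' >/dev/null; done; python3 st.py;  for i in 1 2 3; do python3 -m inch '[40,200,170,0,0]' >/dev/null; done; python3 st.py
```

```text
t 14.82 p [0.144  0.8167 0.5375] z [ 0.046  0.285 -0.957] y [-0.974 -0.201 -0.107] q [ 1.323  0.811  0.023  0.028  2.016 -2.021] f [-0.9 -0.5  0.7] open 0.0009
t 15.07 p [0.15   0.8401 0.5582] z [ 0.061  0.368 -0.928] y [-0.972 -0.19  -0.139] q [ 1.32   0.797  0.023  0.034  1.94  -2.022] f [-0.3 -0.9  0.5] open 0.0004
```

Single-row calls ratchet the slant by about 0.03 rad each. The closing axis has become slightly unlevel, so I'll turn the tool −110°, tilt about 8° along that axis to level it, then turn back and finish the slant.

```bash
python3 -m inch '[-7,-40,0,-7,0, -14,-80,0,-14,0, -21,-120,0,-21,0, -28,-160,0,-28,0, -28,-160,0,-35,0, -28,-160,0,-42,0, -28,-160,0,-49,0, -28,-160,0,-56,0, -28,-160,0,-63,0, -28,-160,0,-70,0]' >/dev/null; python3 st.py
python3 -m inch '[0,0,0,-7,0, 0,0,0,-14,0, 0,0,0,-21,0, 0,0,0,-28,0, 0,0,0,-35,0, 0,0,0,-40,0, 5,30,0,-40,0, 10,60,0,-40,0, 10,60,0,-40,0]' >/dev/null; python3 st.py
```

```text
t 15.90 p [0.1214 0.6792 0.5583] z [ 0.349  0.126 -0.929] y [-0.634  0.762 -0.135] q [ 1.506  0.359  0.644 -0.375  1.954 -0.957] f [0.2 1.2 0.4] open 0.0007
t 16.65 p [0.1327 0.7013 0.5242] z [ 0.355 -0.1   -0.929] y [-0.013  0.994 -0.112] q [ 1.503  0.842  0.025 -0.501  2.29  -0.432] f [ 0.4 -0.5  0.3] open 0.0004
```

```bash
for i in 1 2 3; do python3 -m inch '[3,31,27,0,0]' >/dev/null; done; python3 st.py
```

```text
t 16.90 p [0.1417 0.7147 0.5491] z [ 0.379 -0.016 -0.925] y [-0.041  0.999 -0.034] q [ 1.502  0.812  0.022 -0.501  2.232 -0.444] f [-0.1  0.5  0.8] open 0.0004
```

```bash
python3 -m inch '[3,31,27,0,0]' >/dev/null; python3 st.py
python3 -m inch '[0,-40,0,7,0, 0,-60,0,14,0, 0,-60,0,21,0, 0,-60,0,28,0, 0,-60,0,35,0, 0,-60,0,42,0, 0,-60,0,49,0, 0,-60,0,56,0, 0,-60,0,63,0, 0,-60,0,70,0]' >/dev/null
python3 -m inch '[0,0,0,5,0, 5,40,0,10,0, 10,80,0,14,0, 15,120,0,14,0, 20,160,0,14,0, 24,190,0,14,0]' >/dev/null; python3 st.py
for i in 1 2 3; do python3 -m inch '[4,31,27,0,0]' >/dev/null; done; python3 st.py
```

```text
t 16.98 p [0.1449 0.7203 0.5554] z [ 0.387  0.01  -0.922] y [-0.05   0.999 -0.011] q [ 1.501  0.804  0.022 -0.501  2.211 -0.447] f [ 0.5  0.3 -0.5] open 0.0006
t 18.32 p [0.1664 0.8266 0.5564] z [ 0.125  0.367 -0.922] y [-0.959  0.281 -0.018] q [ 1.326  0.645  0.265 -0.033  1.835 -1.549] f [0.4 0.9 0.9] open 0.0005
t 18.57 p [0.1682 0.8566 0.5725] z [ 0.133  0.416 -0.899] y [-0.96   0.279 -0.013] q [ 1.332  0.788  0.029 -0.032  1.873 -1.547] f [ 0.6  0.4 -2.6] open 0.0005
```

```bash
for i in 1 2 3 4 5 6; do python3 -m inch '[4,31,27,0,0]' >/dev/null; done; python3 st.py
python3 - <<'E'
from h import *
c=dict(np.load("scene5.npz"))
cr=lambda a:np.array(a)/5.+np.array([175,110])-.4
print("feet",ray(c,cr([(229,495),(107,415),(577,303)]),0).round(4).tolist())
print("board bottom front",ray(c,cr([(212,316)]),.180))
E
```

```text
t 19.07 p [0.1699 0.9067 0.6293] z [ 0.164  0.584 -0.795] y [-0.963  0.271  0.001] q [ 1.341  0.768  0.022 -0.026  1.7   -1.539] f [ 0.  -0.  -0.1] open 0.0007
feet [[0.5695, 0.2142], [0.7297, 0.2266], [0.5959, -0.1986]]
board bottom front [[0.55597061 0.2244199 ]]
```

The tool is slanted 37° with its closing axis level. Next I fit a planar arm model to the logged states, to check that the slanted pose behind the pan is reachable and how steep it can be there.

```bash
cat > kin.py <<'E'
import numpy as np
from scipy.optimize import least_squares
D=np.array([ # x y z q2 q3 q5
[.2585,-.5409,.2177,.1311,1.4892,1.523],[.4599,-.1251,.1261,-.14,1.93,1.36],[.4562,.1071,.1117,-.15,1.97,1.33],
[.3975,-.0641,.5913,-.209,1.122,2.227],[.3936,-.0639,.784,.342,.022,2.732],[.3795,-.0624,.6527,-.226,1.004,2.28],
[.0981,.6423,.6292,.648,.028,2.385],[.1178,.7244,.5653,.753,.022,2.238],[.1341,.7936,.4966,.852,.022,2.105],[.15,.8401,.5582,.797,.023,1.94],[.1699,.9067,.6293,.768,.022,1.7]])
def fk(p,q2,q3,q5):
    a,h,L1,L2,e,Dt=p; s=q2+q3
    return np.array([a+L1*np.sin(q2)+L2*np.sin(s)+e*np.cos(s)+Dt*np.sin(s+q5), h+L1*np.cos(q2)+L2*np.cos(s)-e*np.sin(s)+Dt*np.cos(s+q5)])
def res(p): return (fk(p,*D[:,3:].T)-np.array([np.hypot(D[:,0],D[:,1]),D[:,2]])).ravel()
S=least_squares(res,[0,0,.6,.5,0,.3]); p=S.x
if __name__=="__main__":
    print(p.round(3),np.abs(res(p)).max())
    for x,y,z in((.36,.1,.014),(.36,.1,.04),(.395,.103,.014),(.593,.1,.014)):
      for th in (20,25,30,37):
        r=np.hypot(x,y); t=np.radians(th)
        g=least_squares(lambda q:np.r_[fk(p,*q)-[r,z],q.sum()-np.pi+t],[-.3,2.2,1],bounds=([-.89,.02,0],[2.26,2.5,2.73]))
        print((x,z),th,g.x.round(2),"err",np.abs(g.fun).max().round(4))
E
python3 kin.py
```

```text
[0.005 0.317 0.368 0.553 0.06  0.375] 0.0014984811035582135
(0.36, 0.014) 20 [-0.58  2.5   0.89] err 0.0496
(0.36, 0.014) 25 [-0.56  2.5   0.8 ] err 0.0778
(0.36, 0.014) 30 [-0.52  2.5   0.68] err 0.1063
(0.36, 0.014) 37 [-0.42  2.5   0.46] err 0.1458
(0.36, 0.04) 20 [-0.68  2.5   0.99] err 0.0428
(0.36, 0.04) 25 [-0.67  2.5   0.91] err 0.0703
(0.36, 0.04) 30 [-0.65  2.5   0.81] err 0.0983
(0.36, 0.04) 37 [-0.58  2.5   0.63] err 0.1387
(0.395, 0.014) 20 [-0.56  2.5   0.86] err 0.0206
(0.395, 0.014) 25 [-0.53  2.5   0.76] err 0.0486
(0.395, 0.014) 30 [-0.49  2.5   0.64] err 0.0765
(0.395, 0.014) 37 [-0.4   2.5   0.43] err 0.1147
(0.593, 0.014) 20 [0.03 2.04 0.72] err 0.0
(0.593, 0.014) 25 [-0.02  2.12  0.61] err 0.0
(0.593, 0.014) 30 [-0.07  2.2   0.49] err 0.0
(0.593, 0.014) 37 [-0.12  2.31  0.31] err 0.0
```

The full 37° slant only becomes reachable from about x = 0.51 on. So I push in two stages without giving it up:

1. Slant sideways (tool coming from the left) and push the pan forward about 110 mm with a finger's back.
2. Slant forward and cradle the pan between the opened fingers for the last part.

First I move round.

```bash
python3 -m inch '[5,-30,-10,-7,60, 10,-60,-20,-14,60, 15,-90,-30,-21,60, 20,-120,-40,-28,60, 25,-150,-50,-35,60, 30,-180,-60,-42,60, 35,-210,-70,-49,60, 40,-240,-80,-56,60, 45,-270,-90,-63,60, 50,-300,-100,-70,60]' >/dev/null; python3 st.py
python3 -m inch '[6,-25,-15,-7,60, 12,-50,-30,-14,60, 18,-75,-45,-21,60, 24,-100,-60,-28,60, 30,-125,-75,-35,60, 36,-150,-90,-42,60, 42,-175,-105,-49,60, 48,-200,-120,-56,60, 54,-225,-135,-63,60, 60,-250,-150,-70,60]' >/dev/null; python3 st.py
```

```text
t 19.90 p [0.2199 0.6049 0.5285] z [ 0.588  0.14  -0.797] y [-0.223  0.975  0.007] q [ 1.481  0.031  1.17  -0.614  1.68  -0.463] f [ 0.1  0.1 -0.4] open 0.0553
t 20.73 p [0.2803 0.3566 0.3764] z [ 0.329 -0.501 -0.801] y [0.84  0.543 0.005] q [ 1.202  0.023  1.452 -0.568  2.008  0.474] f [ 0.5 -0.1  0.3] open 0.0558
```

```bash
python3 - <<'E'
from h import *
c=dict(np.load("scene0.npz")); print("shaker approx",ray(c,[(174,263)],0))
E
```

```text
shaker approx [[0.42570722 0.50906082]]
```

```bash
python3 -m inch '[4,-30,-10,-6,60, 8,-60,-30,-12,60, 12,-90,-50,-18,60, 16,-120,-75,-24,60, 20,-150,-100,-30,60, 24,-180,-125,-33,60, 28,-210,-150,-33,60, 32,-235,-180,-33,60, 34,-250,-210,-33,60, 35,-260,-240,-33,60]' >/dev/null; python3 st.py
python3 -m inch '[0,0,-25,0,60, 0,0,-50,0,60, 0,0,-75,0,60, 0,0,-90,0,60, 0,0,-100,0,60, 0,0,-100,0,60]' >/dev/null; python3 st.py
```

```text
t 21.57 p [0.3166 0.0964 0.1355] z [ 0.006 -0.598 -0.801] y [1.    0.001 0.006] q [ 0.684 -0.143  2.059 -0.488  1.651  0.751] f [0.6 0.  0.5] open 0.0559
t 22.07 p [0.3152 0.0971 0.0347] z [ 0.002 -0.601 -0.799] y [1.    0.003 0.001] q [ 0.687  0.042  2.098 -0.488  1.458  0.855] f [ 0.5 -0.2 -0.5] open 0.0559
```

```bash
cat > look.py <<'E'
from h import *
import sys
g=[float(v) for v in sys.argv[1:3]]
c=read_camera("scene"); np.savez("last.npz",**c)
print("lid",rim(c,g,.074,.039,-180,180,w=.009)[:3],"far",rim(c,g,.074,.039,-130,50,w=.009)[0],"near",rim(c,g,.074,.039,50,230,w=.009)[0])
print("base near",rim(c,g,.060,0,70,200)[:3])
E
python3 -m inch '[4,0,-9,0,60, 11,0,-18,0,60, 18,0,-18,0,60, 25,0,-18,0,60, 32,0,-18,0,60, 39,0,-18,0,60, 46,0,-18,0,60, 53,0,-18,0,60, 59,0,-18,0,60, 59,0,-18,0,60]'; python3 look.py .465 .118; python3 st.py
```

```text
t: 22.9
tool_pos: [0.3753, 0.0971, 0.0185]
orientation: [1.85, 1.851, -0.616]
force: [-1.3, -1.0, 0.9]
opening: 0.056
gripper_force: 0.7
lid (array([0.4644, 0.1324]), 62, np.float64(0.0032)) far [0.4643 0.1197] near [0.464  0.1333]
base near (array([0.4738, 0.1072]), 24, np.float64(0.0056))
t 22.95 p [0.3752 0.0972 0.0183] z [ 0.003 -0.601 -0.799] y [1.    0.001 0.002] q [ 0.61   0.186  1.979 -0.525  1.406  0.812] f [-0.6  0.2  0.7] open 0.0554
```

```bash
python3 - <<'E'
from h import *
c=dict(np.load("last.npz"));b=dict(np.load("scene5.npz"))
for n,c in(("before",b),("now",c)):
  for g in((.456,.119),(.47,.119),(.485,.119)):
    print(n,g,[(lambda r:(r[0].tolist(),r[1],float(r[2])))(rim(c,g,.074,.039,a0,a1,w=.018)) for a0,a1 in((-130,50),(-120,0))])
# difference extents
d=cv2.absdiff(c["image"],b["image"]).max(2)
for r in range(186,224,4): print(r,"".join("#" if v>40 else "+" if v>15 else "." for v in d[r,225:300]))
E
```

```text
before (0.456, 0.119) [([0.4556, 0.1187], 36, 0.0025), ([0.4554, 0.1184], 29, 0.0022)]
before (0.47, 0.119) [([0.4556, 0.1188], 36, 0.0025), ([0.4554, 0.1185], 29, 0.0023)]
before (0.485, 0.119) [([0.4557, 0.1187], 36, 0.0025), ([0.4556, 0.1185], 29, 0.0022)]
now (0.456, 0.119) [([0.431, 0.129], 37, 0.0065), ([0.4333, 0.1301], 26, 0.0066)]
now (0.47, 0.119) [([0.4495, 0.1274], 32, 0.009), ([0.5374, 0.1199], 16, 0.0031)]
now (0.485, 0.119) [([0.5075, 0.1231], 28, 0.0062), ([0.5447, 0.1149], 16, 0.0019)]
186 ##################################.........................................
190 ####################################+......................................
194 ############################..+#########++.................................
198 .....######################+#########+.##++++##+...........................
202 ........+###########################.######+######+........................
206 .........+++++######+####################################+.................
210 ...........+####+++##++..+###################################..............
214 ..............+##+..+#######################++#############................
218 ...................+##################++############....+..................
222 ..........................................+#####+...++.....................
```

The gripper hides the pan's near side. I'll push another 50 mm, then back off and look.

```bash
python3 -m inch '[6,0,0,0,60, 12,0,0,0,60, 18,0,0,0,60, 24,0,0,0,60, 30,0,0,0,60, 36,0,0,0,60, 42,0,0,0,60, 47,0,0,0,60, 50,0,0,0,60, 50,0,0,0,60]'; python3 st.py
python3 -m inch '[-15,0,0,0,60, -40,0,10,0,60, -60,0,40,0,60, -70,0,80,0,60, -70,0,120,0,60, -70,0,160,0,60, -70,0,200,0,60, -70,0,240,0,60, -70,0,280,0,60]'
python3 look.py .53 .118; python3 look.py .51 .118; python3 st.py
```

```text
t: 23.78
tool_pos: [0.4241, 0.0967, 0.0181]
orientation: [1.849, 1.851, -0.619]
force: [-5.0, -0.0, 4.8]
opening: 0.0554
gripper_force: 2.6
t 23.78 p [0.4241 0.0967 0.0181] z [ 0.001 -0.602 -0.798] y [1.    0.001 0.   ] q [ 0.557  0.277  1.871 -0.546  1.4    0.764] f [-5.  -0.   4.8] open 0.0554
t: 24.53
tool_pos: [0.3541, 0.0969, 0.3001]
orientation: [1.849, 1.852, -0.614]
force: [0.4, -0.1, 0.4]
opening: 0.0559
gripper_force: 0.0
lid (array([0.5368, 0.1165]), 47, np.float64(0.0028)) far [0.5414 0.1155] near [0.5222 0.1337]
base near (array([0.5415, 0.114 ]), 33, np.float64(0.0011))
lid (array([0.5143, 0.1314]), 53, np.float64(0.0035)) far [0.537  0.1163] near [0.5128 0.1316]
base near (array([0.5416, 0.1142]), 33, np.float64(0.001))
t 24.63 p [0.3568 0.0983 0.3048] z [ 0.011 -0.596 -0.803] y [1.    0.002 0.013] q [ 0.635 -0.209  1.798 -0.542  1.907  0.548] f [-0.3 -0.5 -0.6] open 0.0556
```

Both fits agree: the pan and lid moved together by +82 mm to about (0.538,0.1155). Next I check how near the full slant can reach, and so how much further stage 1 has to go.

```bash
python3 - <<'E'
from kin import *
t=np.radians(37.2)
for z in (.014,.05,.1,.2,.3):
  for r in np.arange(.44,.62,.01):
    g=least_squares(lambda q:np.r_[fk(p,*q)-[r,z],q.sum()-np.pi+t],[-.2,2.3,.5],bounds=([-.89,.02,0.0],[2.26,2.5,2.73]))
    if np.abs(g.fun).max()<5e-4: print(z,round(r,2),g.x.round(2)); break
E
```

```text
0.014 0.54 [-0.34  2.49  0.35]
0.05 0.54 [-0.45  2.48  0.46]
0.1 0.53 [-0.62  2.48  0.63]
0.2 0.5 [-0.89  2.44  0.94]
0.3 0.5 [-0.89  2.26  1.12]
```

Stage 1b: open to 95% so the body trails the finger, and push about 48 mm more.

```bash
python3 -m inch '[0,-1,-40,0,95, 0,-1,-80,0,95, 0,-1,-120,0,95, 0,-1,-160,0,95, 0,-1,-200,0,95, 0,-1,-235,0,95, 0,-1,-260,0,95, 0,-1,-275,0,95, 0,-1,-284,0,95, 0,-1,-284,0,95]'
python3 -m inch '[12,0,0,0,95, 24,0,0,0,95, 36,0,0,0,95, 44,0,0,0,95, 50,0,0,0,95, 56,0,0,0,95, 62,0,0,0,95, 68,0,0,0,95, 74,0,0,0,95, 80,0,0,0,95]'; python3 st.py
```

```text
t: 25.47
tool_pos: [0.3532, 0.0952, 0.012]
orientation: [1.847, 1.852, -0.62]
force: [-0.7, 0.5, -0.2]
opening: 0.0882
gripper_force: 0.0
t: 26.3
tool_pos: [0.4328, 0.0952, 0.0143]
orientation: [1.85, 1.85, -0.623]
force: [-13.1, 1.5, 11.7]
opening: 0.0881
gripper_force: 6.8
t 26.30 p [0.4328 0.0952 0.0143] z [-0.002 -0.603 -0.798] y [ 1.    -0.    -0.002] q [ 0.546  0.301  1.851 -0.55   1.395  0.757] f [-13.1   1.5  11.7] open 0.0881
```

The push force is higher than expected (13 N), so I back off and look before going on.

```bash
python3 -m inch '[-15,0,0,0,95, -40,0,10,0,95, -60,0,40,0,95, -70,0,80,0,95, -70,0,120,0,95, -70,0,160,0,95, -70,0,200,0,95, -70,0,240,0,95, -70,0,280,0,95]' >/dev/null
python3 look.py .57 .117; python3 look.py .55 .117; python3 look.py .56 .115
python3 - <<'E'
from h import *
c=dict(np.load("last.npz"))
print("mat",rim(c,(.6537,.1155),.085,0,-60,120,w=.01)[:3]); print("tin",rim(c,(.673,-.077),.0375,0,70,200)[:3])
x=c["image"][165:225,205:290]
g=cv2.cvtColor(x,cv2.COLOR_BGR2GRAY)
for r in range(0,60,2): print(165+r,"".join(" .:-=+*#%@"[min(9,int(v)//22)] for v in g[r]))
E
```

```text
lid (array([0.5654, 0.1143]), 45, np.float64(0.0025)) far [0.5672 0.114 ] near [0.5488 0.128 ]
base near (array([0.5674, 0.1134]), 33, np.float64(0.001))
lid (array([0.554 , 0.1227]), 52, np.float64(0.0035)) far [0.5662 0.114 ] near [0.5417 0.1315]
base near (array([0.5676, 0.1134]), 33, np.float64(0.0009))
lid (array([0.5647, 0.1147]), 47, np.float64(0.0028)) far [0.567  0.1139] near [0.5465 0.1297]
base near (array([0.5674, 0.1134]), 33, np.float64(0.0009))
mat (array([0.6525, 0.1155]), 45, np.float64(0.0013))
tin (array([ 0.6733, -0.0762]), 33, np.float64(0.0019))
165 -=+*+++++++++++++++++++++=--:-=+*%%%%%%%%%%%%%+:..:::::..::..-+%%%%%%%%#*+++*##%%%%%+
167 *+=-=+++++++++++++++==----=+*%%%%%%%%%%%%%%%%%+:...:::...::..-+%%%%%%%%%%%%#*+++*##%+
169 %%%#*=--=++++++++=-::-=**%%%%%%%%%%%%%%%%%%%%%+--::.:-:.:-:---+%%%%%%%%%%%%%%%%#*+++=
171 %%%%%%#*+--===-::-+**%%%%%%%%%%%%%%%%%%%%%%%%%+-=======+++++=-+%%%%%%%%%%%%%%%%%%%%#*
173 %%%%%%%%%#=---+#%%%%%%%%%%%%%%%%%%%%%%%%%%%%%%*:----====+==-::+%%%%%%%%%%%%%%%%%%%%%%
175 %%%%%%#*+++=-=%%%%%%%%%%%%%%%%%%%%%%%%%%%%%%%%%+=:.:==-:::.::=#%%%%%%%%%
[... 1473 characters left out ...]
=+%%%%%%%%%%%%%%%%%%%%%%%%%%%%%%%%%%%%%%%%%%%%%%%%%%%%%%%%%%%%%%%%%%%%
211 %%%%%%%%%%%%%%%%%%%%%%%%%%%%%%%%%%%%%%%%%%%%%%%%%%%%%%%%%%%%%%%%%%%%%%%%%%%%%%%%%%%#*
213 %%%%%%%%%%%%%%%%%%%%%%%%%%%%%%%%%%%%%%%%%%%%%%%%%%%%%%%%%%%%%%%%%%%%%%%%%%%%%%%#*+===
215 %%%%%%%%%%%%%%%%%%%%%%%%%%%%%%%%%%%%%%%%%%%%%%%%%%%%%%%%%%%%%%%%%%%%%%%%%%%%#======-=
217 =+#%%%%%%%%%%%%%%%%%%%%%%%%%%%%%%%%%%%%%%%%%%%%%%%%%%%%%%%%%%%%%%%%%%%%%#*+===-======
219 ---=*%%%%%%%%%%%%%%%%%%%%%%%%%%%%%%%%%%%%%%%%%%%%%%%%%%%%%%%%%%%%%%%#*====-=-========
221 ==---=#%%%%%%%%%%%%%%%%%%%%%%%%%%%%%%%%%%%%%%%%%%%%%%%%%%%%%%%%%##*+=================
223 -=====+%%%%%%%%%%%%%%%%%%%%%%%%%%%%%%%%%%%%%%%%%%%%%%%%%%%%%##*====-=-===============
```

The lid and pan are still together at (0.565,0.114), and the tin and mat are unchanged. One more stage-1 push of 22 mm.

```bash
python3 -m inch '[0,0,-40,0,95, 0,0,-80,0,95, 0,0,-120,0,95, 0,0,-160,0,95, 10,0,-200,0,95, 20,0,-235,0,95, 30,0,-260,0,95, 35,0,-272,0,95, 40,0,-280,0,95, 55,0,-280,0,95]'
python3 -m inch '[5,0,0,0,95, 10,0,0,0,95, 15,0,0,0,95, 20,0,0,0,95, 25,0,0,0,95, 30,0,0,0,95, 34,0,0,0,95, 36,0,0,0,95, 36,0,0,0,95]'; python3 st.py
python3 -m inch '[-15,0,0,0,95, -40,0,5,0,80, -60,0,30,5,65, -60,-20,70,12,65, -60,-40,110,19,65, -60,-60,150,26,65, -60,-80,190,33,65, -60,-100,230,40,65, -60,-110,250,47,65, -60,-120,260,54,65]' >/dev/null
python3 look.py .59 .114; python3 look.py .58 .114;python3 st.py
```

```text
t: 28.03
tool_pos: [0.4161, 0.0945, 0.0105]
orientation: [1.847, 1.854, -0.626]
force: [0.0, -1.4, -0.1]
opening: 0.0885
gripper_force: 0.0
t: 28.78
tool_pos: [0.4545, 0.0958, 0.0138]
orientation: [1.849, 1.851, -0.619]
force: [-4.9, -0.3, 2.0]
opening: 0.0883
gripper_force: 2.1
t 28.78 p [0.4545 0.0958 0.0138] z [ 0.    -0.602 -0.799] y [ 1.     0.001 -0.   ] q [ 0.526  0.339  1.803 -0.558  1.392  0.738] f [-4.9 -0.3  2. ] open 0.0883
lid (array([0.5892, 0.1132]), 50, np.float64(0.003)) far [0.5906 0.1131] near [0.5712 0.1306]
base near (array([0.5881, 0.113 ]), 33, np.float64(0.0009))
lid (array([0.5881, 0.1133]), 47, np.float64(0.0027)) far [0.5903 0.1133] near [0.5709 0.1309]
base near (array([0.5881, 0.1128]), 33, np.float64(0.001))
t 29.72 p [ 0.3978 -0.0061  0.2507] z [ 0.421 -0.43  -0.799] y [0.728 0.685 0.015] q [ 0.399 -0.844  2.324 -0.602  1.422 -0.333] f [0.9 0.2 0.4] open 0.0605
```

The pan is at about (0.588,0.110) in the robot frame with the lid still seated. Now I turn the slant to about +28° azimuth and come in behind it with a 60 mm opening.

```bash
python3 -m inch '[25,5,0,7,65, 50,10,0,14,65, 75,15,0,21,65, 100,20,0,28,65, 107,30,0,35,65, 107,40,0,42,65, 107,50,0,49,65, 107,60,0,56,65, 107,68,-10,63,65, 107,72,-20,70,65]' >/dev/null; python3 st.py
python3 -m inch '[0,0,-25,4,65, 0,0,-55,4,65, 0,0,-85,4,65, 0,0,-110,4,65, 0,0,-130,4,65, 0,0,-130,4,65]' >/dev/null; python3 st.py
```

```text
t 30.55 p [0.5028 0.0667 0.2244] z [ 0.568  0.175 -0.804] y [-0.291  0.957  0.003] q [-0.177 -0.826  2.359  0.319  1.051 -2.122] f [-0.2  0.2 -0.7] open 0.0606
t 31.05 p [0.5043 0.0659 0.0918] z [ 0.548  0.212 -0.809] y [-0.353  0.936  0.006] q [-0.22  -0.635  2.498  0.475  0.795 -2.402] f [-0.8 -0.1  0.7] open 0.0605
```

```bash
python3 -m inch '[6,6,0,0,95, 12,12,0,0,95, 17,19,0,0,95, 17,19,0,0,95,17,19,0,0,95]' >/dev/null; python3 st.py
python3 -m inch '[0,0,-15,0,95, 0,0,-30,0,95]'; python3 st.py
```

```text
t 31.47 p [0.5218 0.0852 0.0946] z [ 0.55   0.212 -0.808] y [-0.355  0.935  0.004] q [-0.148 -0.562  2.45   0.447  0.739 -2.334] f [ 0.6 -0.5  0. ] open 0.087
t: 31.63
tool_pos: [0.523, 0.0843, 0.0659]
orientation: [-0.452, 2.473, 0.151]
force: [0.0, 0.6, 0.3]
opening: 0.0876
gripper_force: 0.0
t 31.63 p [0.523  0.0843 0.0659] z [ 0.554  0.211 -0.806] y [-0.354  0.935  0.002] q [-0.149 -0.496  2.468  0.494  0.66  -2.396] f [0.  0.6 0.3] open 0.0876
```

```bash
python3 -m inch '[-1,0,-12,0,95, -2,0,-24,0,95, -2,0,-34,0,95]'; python3 st.py; python3 -m inch '[0,0,-8,0,95, 0,0,-15,0,95, 0,0,-15,0,95]'; python3 st.py
```

```text
t: 31.88
tool_pos: [0.5193, 0.0844, 0.0297]
orientation: [-0.451, 2.477, 0.152]
force: [-0.8, 0.6, -0.1]
opening: 0.0881
gripper_force: 0.0
t 31.88 p [0.5193 0.0844 0.0297] z [ 0.551  0.211 -0.807] y [-0.354  0.935  0.004] q [-0.15  -0.409  2.486  0.567  0.573 -2.486] f [-0.8  0.6 -0.1] open 0.0881
t: 32.13
tool_pos: [0.5189, 0.0846, 0.0141]
orientation: [-0.451, 2.478, 0.153]
force: [-0.5, 0.6, 0.6]
opening: 0.0886
gripper_force: 0.0
t 32.13 p [0.5189 0.0846 0.0141] z [ 0.55   0.212 -0.808] y [-0.354  0.935  0.004] q [-0.15  -0.361  2.487  0.611  0.533 -2.537] f [-0.5  0.6  0.6] open 0.0886
```

In place behind the pan without contact. Push, bringing the yaw back as it goes.

```bash
python3 -m inch '[6,2,0,0,95, 12,4,0,0,95, 18,6,0,-1,95, 24,8,0,-2,95, 30,9,0,-3,95, 36,10,0,-4,95, 42,11,0,-5,95, 48,13,0,-6,95, 54,14,0,-7,95, 58,14,0,-8,95]'; python3 st.py; python3 look.py .635 .113
python3 - <<'E'
from h import *
c=dict(np.load("last.npz"))
for w,p in (("far",(-100,60)),):
  print(rim(c,(.63,.114),.074,.039,*p,w=.012)[:3])
g=cv2.cvtColor(c["image"],cv2.COLOR_BGR2GRAY)[160:215,195:290]
for r in range(0,55,2): print(160+r,"".join(" .:-=+*#%@"[min(9,int(v)//22)] for v in g[r]))
E
```

```text
t: 32.97
tool_pos: [0.5787, 0.0994, 0.0157]
orientation: [-0.278, 2.498, 0.095]
force: [-5.5, 0.8, 0.7]
opening: 0.0884
gripper_force: 2.9
t 32.97 p [0.5787 0.0994 0.0157] z [ 0.575  0.133 -0.807] y [-0.221  0.975  0.003] q [-0.005 -0.169  2.336  0.374  0.381 -2.104] f [-5.5  0.8  0.7] open 0.0884
lid (array([0.6344, 0.1158]), 57, np.float64(0.0031)) far [0.6336 0.1156] near [0.6507 0.1071]
base near (array([0.6302, 0.1231]), 33, np.float64(0.0035))
(array([0.6338, 0.1156]), 37, np.float64(0.003))
160 =-=++++++++**++++++++++++++++++++++++++++++++=--::-+*%%%=.::::***+++=====------------=+******+-
162 %#*=--=+*+*++++++++++++++++++++++++++++++=----=+*%%%%%%%=:.:-**+++=====--------------:-:::-+*%*
164 %%%%%*+--=+++++++++++++++++++++++++++=-:::=+*%%%%%%%%%%%=..:-**+=====----------------:::-*%%%%+
166 #%%%%%%%#+---=+++++++++++++++++++=--:-=+*%%%%%%%%%%%%%%%+:.:-+*+===----------------::::-*##%%%+
168 #%%%%%%%%%%#*+--==++++++++++==--:-=**%%%%%%%%%%%%%%%%%%%*- .:-++=----------------:::-*%#*+++*#=
170 #%%%%%%%%%%%%%%#+--==+++==-:---**%%%%%%%%%%%%%%%%%%%%%%%*:  ::-=*=--------------:::=#%%%%%%#*
[... 1502 characters left out ...]

202 %%%%%%%%%%%%#*++*#%%%%%*--***********###%%%%%%%%%%%%%%%%%%%%%%%%%%%%%%%%%%%%%%%%%%%%%%%%%%%%%%%
204 %%%%%%%%%%%%%%%#*+**#%%*--#%%%%%%%%%%%%%%%%%%%%%%%%%%%%%%%%%%%%%%%%%%%%%%%%%%%%%%%%%%%%%%%%%%%%
206 %%%%%%%%%%%%%%%%%%#*+***=-*%%%%%%%%%%%%%%%%%%%%%%%%%%%%%%%%%%%%%%%%%%%%%%%%%%%%%%%%%%%%%%%%%%%%
208 +#%%%%%%%%%%%%%%%%%%%#*+--=#%%%%%%%%%%%%%%%%%%%%%%%%%%%%%%%%%%%%%%%%%%%%%%%%%%%%%%%%%%%%%%%%%%%
210 ===*#%%%%%%%%%%%%%%%%%%%#*#%%%%%%%%%%%%%%%%%%%%%%%%%%%%%%%%%%%%%%%%%%%%%%%%%%%%%%%%%%%%%%%%%%%#
212 =====+#%%%%%%%%%%%%%%%%%%%%%%%%%%%%%%%%%%%%%%%%%%%%%%%%%%%%%%%%%%%%%%%%%%%%%%%%%%%%%%%%%%%%#*==
214 ---=---=*%%%%%%%%%%%%%%%%%%%%%%%%%%%%%%%%%%%%%%%%%%%%%%%%%%%%%%%%%%%%%%%%%%%%%%%%%%%%%%#*====-=
```

```bash
python3 -m inch '[4,1,0,-1,95, 8,2,0,-2,95, 12,3,0,-3,95, 15,4,0,-4,95, 18,4,0,-5,95, 18,4,0,-5,95]'; python3 st.py
python3 -m inch '[-8,-1,0,0,95, -18,-3,0,0,95, -28,-4,0,0,95, -40,-6,15,0,95, -50,-8,40,0,95, -60,-10,80,0,95, -60,-10,120,0,95, -70,-40,160,0,95, -70,-80,180,0,95,-70,-120,180,0,95]'; python3 st.py
for g in ".65 .115" ".64 .115"; do python3 look.py $g; done
python3 - <<'E'
from h import *
c=dict(np.load("last.npz"));b=dict(np.load("scene5.npz"))
for a in ((-130,50),(50,230),(-180,180),(-100,20)): print("lid",a,rim(c,(.648,.115),.074,.039,*a,w=.010)[:3],"base",rim(c,(.648,.115),.060,0,*a,w=.01)[:3])
print("tin",rim(c,(.673,-.077),.0375,0,70,200)[:3])
g=cv2.cvtColor(c["image"],cv2.COLOR_BGR2GRAY)[166:206,195:270]
for r in range(0,40,2): print(166+r,"".join(" .:-=+*#%@"[min(9,int(v)//22)] for v in g[r]))
E
```

```text
t: 33.52
tool_pos: [0.5965, 0.1032, 0.0156]
orientation: [-0.169, 2.506, 0.059]
force: [0.1, -0.7, -2.8]
opening: 0.0883
gripper_force: 1.5
t 33.52 p [0.5965 0.1032 0.0156] z [ 0.584  0.082 -0.807] y [-0.135  0.991  0.003] q [ 0.056 -0.113  2.287  0.147  0.342 -1.772] f [ 0.1 -0.7 -2.8] open 0.0883
t: 34.35
tool_pos: [0.5287, -0.0084, 0.2033]
orientation: [-0.178, 2.491, 0.057]
force: [0.9, -0.2, -0.3]
opening: 0.0881
gripper_force: 0.0
t 34.35 p [ 0.5287 -0.0084  0.2033] z [ 0.595  0.083 -0.799] y [-0.141  0.99  -0.002] q [-0.298 -0.735  2.352  0.318  0.952 -2.12 ] f [ 0.9 -0.2 -0.3] open 0.0881
lid (array([0.6518, 0.1128]), 64, np.float64(0.0021)) far [0.6527 0.1126] near [0.6373 0.1228]
base near (array([0.6535, 0.1142]), 33, np.float64(0.0019))
lid (array([0.6517, 0.1128]), 65, np.float64(0.0023)) far [0.6526 0.1124] near [0.6357 0.124 ]
base near (array([0.6275, 0.1242]), 32, np.float64(0.0023))
lid (-130, 50) (array([0.6525, 0.1126]), 44, np.float64(0.0018)) base (array([0.6779, 0.0774]), 19, np.float64(0.0042))
lid (50, 230) (array([0.6337, 0.1254]), 36, np.float64(0.0041)) ba
[... 1248 characters left out ...]
+=+**#%+-=#%%%%%%%%%%%%%%%%%%##*=-+++*%%%%%%%%%%%%%%%%%%%%%%
190 =-+%%%%%%%%%%#++++==**=--#%%%%%%%%%%%%%%##**+=::=++++#%%%%%%%%%%%%%%%%%%%%%
192 +=+#%%%%%%%%%*++===-:----+**********#*+===:::::-++++*%%%%%%%%%%%%%%%%%%%%%%
194 #++**#%%%%%%%#++++++=-:--:---:---:::-------::-=++++*%%%%%%%%%%%%%%%%%%%%%%%
196 %%%#++**#%%%%%#+++++++=--:-----------------=++++++#%%%%%%%%%%%%%%%%%%%%%%%%
198 %%%%%%#*+**#%%%%#*++=++=--===--====-====++++++**#%%%%%%%%%%%%%%%%%%%%%%%%%%
200 %%%%%%%%%#*+**#%%%##*++=--++++=++++++++++++*#%%%%%%%%%%%%%%%%%%%%%%%%%%%%%%
202 %%%%%%%%%%%%#*+**#%%%%%*--***********###%%%%%%%%%%%%%%%%%%%%%%%%%%%%%%%%%%%
204 %%%%%%%%%%%%%%%#*+**#%%*--#%%%%%%%%%%%%%%%%%%%%%%%%%%%%%%%%%%%%%%%%%%%%%%%%
```

The lid reads (0.652,0.1125), the pan about (0.651,0.115) and the mat (0.653,0.1155), so the pan is centred to within a few mm with the lid on. The tin has not moved. I'll draw back a little and hand in.

```bash
python3 -m inch '[-5,-10,25,0,95, -10,-20,50,0,95, -20,-30,80,0,95, -20,-30,80,0,95, -20,-30,80,0,95]'; python3 look.py .652 .113; python3 -c "
from plant import job
print(job.close_job())"
```

```text
t: 34.87
tool_pos: [0.5072, -0.0396, 0.2777]
orientation: [-0.168, 2.5, 0.056]
force: [-0.3, 1.0, -0.4]
opening: 0.0877
gripper_force: 0.0
lid (array([0.6518, 0.1127]), 64, np.float64(0.0022)) far [0.6528 0.1124] near [0.6368 0.123 ]
base near (array([0.6532, 0.1139]), 32, np.float64(0.0017))
the job is handed in; nothing more can be done
None
```

The job is handed in at about 35 s: the lid is on the pan, and the covered pan was slid under the shelf to within about 5 mm of the mat's centre by camera fit; the tin measured unmoved, and the shaker and garlic were left alone but not re-measured.

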